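# Pick out the beads, sweep up the broken dish

## Robot

A 6-joint arm with a two-finger parallel gripper is mounted at the origin on the work surface. World frame = base frame: x ahead of the robot, y to its left, z up, the work surface at z = 0. Lengths are in mm, angles in rad, forces in N, time in s.
With the tool pointing down it reaches from about 400 to 825 mm from the base axis. Payload 7 kg.
Tool frame: the origin (TCP) lies at the very end of the fingers, on their centre line; the grasp point (between the pads) lies 19 mm behind it; z points along the fingers, y is the line along which they close (so a half turn about z gives the same grasp; the last joint's range is limited). The gripper opens to 88 mm and grips with 3 to 60 N. Pads are 19 mm wide; open, the fingers measure 130 mm over their backs; the gripper's body (78 mm by 193 mm) begins 47 mm behind the grasp point.
Start: joints at [-0.962, 0.359, 0.012, 0, -1.224, -0.288], TCP at [212.818, -640.55, 226.561] pointing down, gripper open.
Joint ranges: [-3.07, 3.07], [-1.43, 2.12], [-1.02, 1.25], [-3.03, 1.67], [-3.05, -0], [-3.03, 3.03]. Speed limits (rad/s): [2.39, 2.39, 3.01, 3.14, 3.14, 3.14].

## Interface

Orientations are given as a unit quaternion [x, y, z, w].
In Python, from plant import bot gives the robot as it stands. Calls block until the motion is done:
- bot.move_ptp(position, orientation): joint-space move of the TCP to a pose.
- bot.line_to(position, velocity=150, ori=None): straight line of the TCP; ori=None keeps the orientation; velocity is the mean speed in mm/s.
- bot.move_joints(angles): joint-space move.
- bot.move_gripper(opening, force=None): finger opening in mm; force is the grip in N (None keeps the last); returns when the fingers have stopped.
- bot.pause(seconds).
- bot.solve_ik(position, orientation): joint angles nearest the present ones, or None.
- bot.read_state(): the state.
- bot.camera(name): name is "scene" or "top" or "wrist"; returns the picture (384x512x3 uint8, red, green, blue); there is no depth.
- bot.get_calibration(name): a dict with "fx", "fy", "cx", "cy" (pixels), "view" (4x4, takes a point from world to camera coordinates); the wrist camera has in their place "T_tool_cam" (4x4, takes a point from camera to tool coordinates, whose origin is the TCP and whose axes are the flange's). Camera axes: x right, y up, looking along -z (the intrinsics and any distortion apply to the point x, -y, -z); pixel columns grow to the right and rows downward; lengths in mm; the calibration is good to about 2 mm. A picture is of the moment at which its call begins: read the wrist's pose just before it. get_calibration takes no time and is no camera call.
A pose or a line that the arm cannot do raises bot.Unreachable and nothing moves.
- bot.close_job(): hands the job in; it is judged then, once.
The state is a dict: "t": time; "joint_pos": joint angles; "qvel": joint speeds; "tau": joint torques, N m; "tcp_pos": TCP position; "eef_rot": TCP orientation; "contact_force": force on the tool from outside, world axes, zero at the start; "moment": the same for the moment, N m; "width": finger opening in mm; "finger_force": force on a finger pad.
Only numpy, scipy, OpenCV 4.12 (cv2) and the standard library are available. Lean on these libraries where they do the work, as an engineer would, in place of code of your own. Each camera call takes 0.05 s, during which the arm holds its last target. There are 200 camera calls.

## Task

A little terracotta dish has broken among the beads it held. First, holding the sprung steel tongs, pick out every blue bead with them and drop it into the green egg cup; then sweep all the shards along the dresser top with the hairbrush, over the lip into the aluminium tray, and finish with the tongs and the brush lying on the dresser top, clear of the tray. The shards are sharp: never touch beads or shards with the gripper itself and never lift shards; keep the egg cup upright and leave the torch, jar and clock alone.

Things in the scene. Friction and masses are not known exactly. Their poses are not given: they have to be found in the camera images.
- tongs: Sprung stainless steel tongs (a big tweezer) lying flat, 52 g: two blades 3 mm thick on a U-bend. Origin: midway between the blades at the ribbed grip place, on the dresser top; +x to the tips (x = +80 mm), bend's end x = -78 mm, pivots x = -70 mm. Blades on edge, z = 0 to 14 mm (2 to 12 mm from x = 24 mm on). Width over the outsides at the origin: open 32, blades parallel 24, shut 15.5 mm
- tongs_tips (a point): Midpoint between the tongs' tips, in the tongs' frame at x = 80 mm, z = 7 mm. Gap between the tips inside: sprung open 36 mm (42 mm over the outsides), blades parallel 18 mm (a bead held), shut 0; the tips move 2.1 times as much as the grip place
- tong_left (a joint): Squeeze of the tongs' left blade about its pivot in rad (the right one does the same): 0 sprung open, 0.06 blades parallel, 0.12 shut. Pinching at the grip place takes 8.4 N a side to begin with, 12.6 N with the blades parallel, so a pinch that keeps it 1 to 4 mm narrower than open holds the tongs firmly with the tips still open
- cup: Green plastic egg cup standing loose, 60 g, 63 mm high. Origin: centre of its underside, z up. Round bowl, outside 56 mm and inside 50 mm wide at the rim, inner floor at z = 24 mm (39 mm wide); foot 44 mm wide. Easily knocked over
- tray: Shallow aluminium crumb tray on the dresser top, fixed (it does not slide), 150 mm (x) by 300 mm (y). Origin: centre of its underside. The side at x = -75 mm is open, with a thin lip that ramps from the dresser top at x = -76 mm to the 2 mm thick floor at x = -60 mm; the other three sides have walls 12 mm high and 3 mm thick. +x points from the open side into the tray
- brush: Wooden paddle hairbrush lying with its bristles down, 110 g. Origin: centre of the bristle field at the bristle tips, z up when lying bristles down; the handle points to -x. Bristle block 105 mm (x) by 60 mm (y), 24 mm high, stiff; wooden back 118 by 72 mm from z = 25 to 39 mm; handle 24 mm wide (y), z = 25 to 41 mm, from x = -55 to -189 mm
- brush_grip (a point): Middle of the brush's handle, the place to hold it: 115 mm from the brush's origin towards -x, 33 mm above the bristle tips
- torch: Black battery torch with a rubber press button, lying on the dresser top, 145 mm long, 45 mm wide. Leave alone. Origin: on the dresser top under its middle, +x towards the lens
- jar: White cream jar with a blue cap, 60 mm wide, 55 mm high. Leave alone. Origin: centre of its underside
- clock: Red alarm clock, 45 x 85 mm, 90 mm high, standing. Leave alone. Origin: centre of its underside
- bead1: Blue glazed ceramic bead with a yellow band, a drum 18 mm across and 13 mm high, 10 g, lying on an end on the dresser top. Origin: its centre; its z is the drum's axis. May be absent (None)
- bead2: Blue glazed ceramic bead with a yellow band, a drum 18 mm across and 13 mm high, 10 g, lying on an end on the dresser top. Origin: its centre; its z is the drum's axis. May be absent (None)
- bead3: Blue glazed ceramic bead with a yellow band, a drum 18 mm across and 13 mm high, 10 g, lying on an end on the dresser top. Origin: its centre; its z is the drum's axis. May be absent (None)
- bead4: Blue glazed ceramic bead with a yellow band, a drum 18 mm across and 13 mm high, 10 g, lying on an end on the dresser top. Origin: its centre; its z is the drum's axis. May be absent (None)
- bead5: Blue glazed ceramic bead with a yellow band, a drum 18 mm across and 13 mm high, 10 g, lying on an end on the dresser top. Origin: its centre; its z is the drum's axis. May be absent (None)
- bead6: Blue glazed ceramic bead with a yellow band, a drum 18 mm across and 13 mm high, 10 g, lying on an end on the dresser top. Origin: its centre; its z is the drum's axis. May be absent (None)
- shard1: Sharp terracotta rim shard, a short curved bar about 38 mm long, 15 mm wide, 13 mm high, about 20 g, loose on the dresser top. Origin: its middle at the underside, z up. May be absent (None)
- shard2: Sharp terracotta rim shard, a short curved bar about 38 mm long, 15 mm wide, 13 mm high, about 20 g, loose on the dresser top. Origin: its middle at the underside, z up. May be absent (None)
- shard3: Sharp terracotta rim shard, a short curved bar about 38 mm long, 15 mm wide, 13 mm high, about 20 g, loose on the dresser top. Origin: its middle at the underside, z up. May be absent (None)
- shard4: Sharp terracotta base shard, a lump about 27 x 25 mm, 12 mm high, about 20 g, loose on the dresser top. Origin: its middle at the underside, z up. May be absent (None)
- shard5: Sharp terracotta base shard, a lump about 27 x 25 mm, 12 mm high, about 20 g, loose on the dresser top. Origin: its middle at the underside, z up. May be absent (None)
- shard6: Sharp terracotta base shard, a lump about 27 x 25 mm, 12 mm high, about 20 g, loose on the dresser top. Origin: its middle at the underside, z up. May be absent (None)

How it is judged (in metres and radians):
On the way, in this order (a step that is already met when the one before it is completed fails the run):
1. every bead is in the egg cup (horizontal distance between each of bead1, bead2, bead3, bead4, bead5, bead6 and cup below 0.026 m and z of bead1 in the frame of cup between 0.02 and 0.066 m and z of bead2 in the frame of cup between 0.02 and 0.066 m and z of bead3 in the frame of cup between 0.02 and 0.066 m and z of bead4 in the frame of cup between 0.02 and 0.066 m and z of bead5 in the frame of cup between 0.02 and 0.066 m and z of bead6 in the frame of cup between 0.02 and 0.066 m), for 0.3 s.
2. a shard is pushed with the brush ((contact force between brush and shard1 above 0.02 N or contact force between brush and shard2 above 0.02 N or contact force between brush and shard3 above 0.02 N or contact force between brush and shard4 above 0.02 N or contact force between brush and shard5 above 0.02 N or contact force between brush and shard6 above 0.02 N)).
3. every shard is in the tray (x of shard1 in the frame of tray between -0.063 and 0.075 m and y of shard1 in the frame of tray between -0.15 and 0.15 m and height (world z) of each of shard1, shard2, shard3, shard4, shard5, shard6 below 0.035 m and x of shard2 in the frame of tray between -0.063 and 0.075 m and y of shard2 in the frame of tray between -0.15 and 0.15 m and x of shard3 in the frame of tray between -0.063 and 0.075 m and y of shard3 in the frame of tray between -0.15 and 0.15 m and x of shard4 in the frame of tray between -0.063 and 0.075 m and y of shard4 in the frame of tray between -0.15 and 0.15 m and x of shard5 in the frame of tray between -0.063 and 0.075 m and y of shard5 in the frame of tray between -0.15 and 0.15 m and x of shard6 in the frame of tray between -0.063 and 0.075 m and y of shard6 in the frame of tray between -0.15 and 0.15 m), for 0.2 s.
At the end, for the whole second after the job is handed in: Every bead in the bowl of the upright egg cup (within 0.2 rad); every shard in the tray, its middle 12 mm or more inside the open edge; tongs and brush lying on the dresser top (origins below 30 and 60 mm), origins 25 mm before the tray or 10 mm beside it; all at rest (all of step 1 and all of step 3 and angle between cup's own z axis and vertical below 0.2 rad and height (world z) of tongs below 0.03 m and height (world z) of brush below 0.06 m and (x of tongs in the frame of tray below -0.1 m or y of tongs in the frame of tray below -0.16 m or y of tongs in the frame of tray above 0.16 m) and (x of brush in the frame of tray below -0.1 m or y of brush in the frame of tray below -0.16 m or y of brush in the frame of tray above 0.16 m) and linear speed of each of bead1, bead2, bead3, bead4, bead5, bead6, shard1, shard2, shard3, shard4, shard5, shard6, cup, tongs, brush below 0.02 m/s); the robot touches nothing.
It fails at once if the gripper touches a bead (contact force between any of the fingers, the arm and bead1 above 0.3 N or contact force between any of the fingers, the arm and bead2 above 0.3 N or contact force between any of the fingers, the arm and bead3 above 0.3 N or contact force between any of the fingers, the arm and bead4 above 0.3 N or contact force between any of the fingers, the arm and bead5 above 0.3 N or contact force between any of the fingers, the arm and bead6 above 0.3 N).
It fails at once if the gripper touches a shard (contact force between any of the fingers, the arm and shard1 above 0.3 N or contact force between any of the fingers, the arm and shard2 above 0.3 N or contact force between any of the fingers, the arm and shard3 above 0.3 N or contact force between any of the fingers, the arm and shard4 above 0.3 N or contact force between any of the fingers, the arm and shard5 above 0.3 N or contact force between any of the fingers, the arm and shard6 above 0.3 N).
It fails at once if a shard is lifted off instead of swept (height (world z) of any of shard1, shard2, shard3, shard4, shard5, shard6 above 0.06 m).
It fails at once if the egg cup is tipped over (angle between cup's own z axis and vertical above 0.7 rad).
It fails at once if the torch, jar or clock is disturbed (distance of any of torch, jar, clock from where it was at the start of the episode above 0.03 m).
Of bead1, bead2, bead3, bead4, bead5, bead6 only 4 to 6 are there at a start; the rules pass over those that are not, and their reading is None.
Of shard1, shard2, shard3, shard4, shard5, shard6 only 4 to 6 are there at a start; the rules pass over those that are not, and their reading is None.
At some moment in a run one of bead1, bead2, bead3, bead4, bead5, shard1, shard2, shard3, shard4, shard5 may be knocked a few centimetres aside while the robot is not near it.
It also fails if it takes over 210 s, if anything falls off the work surface, if the arm or the gripper's body presses on something with over 40 N, if the wrist force passes 120 N, or if a joint passes its speed limit or range.

## Working session

There is one attempt and no reset: what is moved stays moved. The work goes in short steps, each a Python script; the robot and the scene stay as the last script left them, time stands still between calls to the robot, and variables do not carry over. Pictures are saved under pics/ and viewed, at most 14 in all, crops included, and the job is handed in when it is done.

```bash
ls; mkdir -p pics; python3 - <<'E'
from plant import bot
import cv2, numpy as np
for n in("top","scene"):
    im=bot.camera(n); cv2.imwrite(f"pics/{n}0.png",cv2.resize(im[:,:,::-1],(800,600),interpolation=cv2.INTER_CUBIC)); cv2.imwrite(f"pics/{n}0raw.png",im[:,:,::-1])
    print(n,bot.get_calibration(n))
print(bot.get_calibration("wrist")); print(bot.read_state())
E
```

```text
pics
top {'fx': 446.25080366442, 'fy': 446.25080366442, 'cx': 257.8925978941495, 'cy': 190.88961999692143, 'view': array([[ 1.97024373e-02, -9.99804407e-01, -1.72102664e-03,
         1.88894581e+01],
       [ 9.88367233e-01,  1.92173558e-02,  1.50867180e-01,
        -5.24749398e+02],
       [-1.50804598e-01, -4.67345750e-03,  9.88552544e-01,
        -1.37427576e+03],
       [ 0.00000000e+00,  0.00000000e+00,  0.00000000e+00,
         1.00000000e+00]])}
scene {'fx': 436.18248148488414, 'fy': 436.18248148488414, 'cx': 256.96749663627145, 'cy': 186.27433688051488, 'view': array([[-2.05509890e-01,  9.78607614e-01, -9.63446941e-03,
         9.93826506e+01],
       [-5.96000526e-01, -1.17340927e-01,  7.94364198e-01,
         2.56295832e+02],
       [ 7.76240335e-01,  1.68991848e-01,  6.07365374e-01,
        -1.63247401e+03],
       [ 0.00000000e+00,  0.00000000e+00,  0.00000000e+00,
         1.00000000e+00]])}
{'fx': 283.1008995199944, 'fy': 283.1008995199944, 'cx': 250.31884639704026, 'cy': 191.44140246159947, 'T_tool_cam': array([[-5.15641153e-04,  9.67162899e-01,  2.54156765e-01,
      
[... 270 characters left out ...]
00]])}
{'t': 0.1, 'joint_pos': array([-9.61904863e-01,  3.59351344e-01,  1.11935348e-02, -3.06469647e-04,
       -1.22410559e+00, -2.88124120e-01]), 'qvel': array([-0.00137347, -0.00055242,  0.00042831,  0.00218649,  0.00013803,
       -0.00064883]), 'tau': array([-1.48158804e-03, -5.84162915e+01,  2.93754637e+01,  7.01547280e+00,
        1.02365695e-02, -5.48153241e-05]), 'tcp_pos': array([ 212.68682618, -640.176378  ,  225.71215445]), 'eef_rot': array([-1.59645418e-01,  9.87174139e-01,  7.23461990e-04, -1.88247738e-04]), 'contact_force': array([ 0.08352422, -0.06184796,  0.16183348]), 'moment': array([-0.00245882,  0.0407318 , -0.02047541]), 'finger_force': 0.0, 'width': 87.64011094575362}
```

View pics/top0.png

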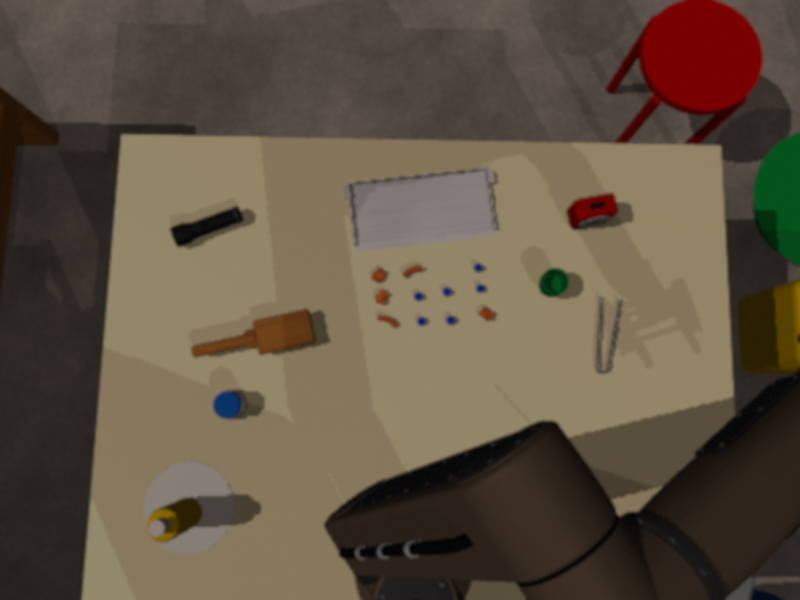

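View pics/scene0.png

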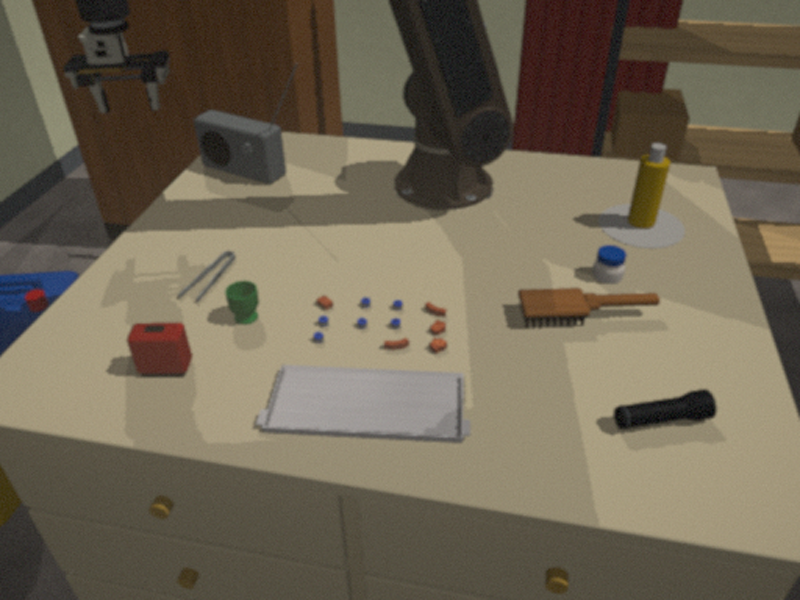

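Top view (800×600 px):
- **Beads:** six, at (479,267), (481,288), (447,292), (419,296), (451,320) and (422,321).
- **Shards:** five, at (379,275), (414,270), (382,297), (387,321) and (487,313).
- **Tongs:** bend at (604,370), tips at (601/620,298).
- **Cup:** (554,283).
- **Brush:** (285,332), handle pointing left.
- **Tray:** above the beads, with its open side towards the robot.

The scene view agrees.

```bash
cat > h.py <<'E'
from plant import bot
import numpy as np, cv2
from scipy.spatial.transform import Rotation as R
def q(psi):            # tool down, tool x at world angle psi (deg)
    c,s=np.cos(np.radians(psi)),np.sin(np.radians(psi))
    return R.from_matrix(np.array([[c,s,0],[s,-c,0],[0,0,-1]])).as_quat()
def cam(name,st=None):  # K, world->cam (x right,y up,-z fwd)
    c=bot.get_calibration(name)
    if name=="wrist":
        T=np.eye(4);T[:3,:3]=R.from_quat(st["eef_rot"]).as_matrix();T[:3,3]=st["tcp_pos"]
        V=np.linalg.inv(T@c["T_tool_cam"])
    else: V=c["view"]
    return c,V
def ray(px,c,V):
    d=np.array([(px[0]-c["cx"])/c["fx"],-(px[1]-c["cy"])/c["fy"],-1.])
    Rt=V[:3,:3].T
    return -Rt@V[:3,3],Rt@d
def plane(px,z,c,V):
    o,d=ray(px,c,V); return o+d*(z-o[2])/d[2]
def proj(P,c,V):
    p=V[:3,:3]@np.asarray(P,float)+V[:3,3]
    return np.array([c["cx"]+c["fx"]*p[0]/-p[2],c["cy"]-c["fy"]*p[1]/-p[2]])
def tri(obs):          # obs: list of (px,c,V) -> point, gap
    A=np.zeros((3,3));b=np.zeros(3)
    rs=[ray(*o) for o in obs]
    for o,d in rs:
        d=d/np.linalg.norm(d);M=np.eye(3)-np.outer(d,d);A+=M;b+=M@o
    return np.linalg.solve(A,b)
def snap(tag,name="wrist"):
    st=bot.read_state(); im=bot.camera(name)[:,:,::-1]
    cv2.imwrite(f"pics/{tag}.png",im); np.savez(f"pics/{tag}.npz",pos=st["tcp_pos"],rot=st["eef_rot"])
    return im
def load(tag):
    d=np.load(f"pics/{tag}.npz"); return cam("wrist",{"tcp_pos":d["pos"],"eef_rot":d["rot"]})
E
python3 - <<'E'
from h import *
c,V=cam("top")
for k,v,z in [("beads",[(479,267),(481,288),(447,292),(419,296),(451,320),(422,321)],7),("shards",[(379,275),(414,270),(382,297),(387,321),(487,313)],7),
 ("tongs bend,tipL,tipR",[(604,370),(601,298),(620,298)],10),("cup",[(554,283)],40),("brush c, handle end",[(285,332),(194,351)],39),("tray corners",[(350,185),(494,170),(357,247),(497,231)],2),("torch,jar,clock",[(207,225),(228,404),(593,211)],30)]:
    print(k,[plane((a*.64,b*.64),z,c,V)[:2].round().tolist() for a,b in v])
E
```

```text
beads [[598.0, -128.0], [554.0, -133.0], [544.0, -62.0], [535.0, -4.0], [486.0, -71.0], [483.0, -11.0]]
shards [[577.0, 80.0], [589.0, 7.0], [531.0, 73.0], [481.0, 61.0], [502.0, -145.0]]
tongs bend,tipL,tipR [[389.0, -383.0], [537.0, -381.0], [538.0, -420.0]]
cup [[562.0, -277.0]]
brush c, handle end [[451.0, 265.0], [409.0, 446.0]]
tray corners [[773.0, 147.0], [812.0, -160.0], [637.0, 128.0], [678.0, -167.0]]
torch,jar,clock [[672.0, 439.0], [305.0, 374.0], [717.0, -363.0]]
```

```bash
python3 - <<'E'
from h import *
for t,p in [("B2",(500,-360,170)),("B",(500,-240,170)),("A",(540,-100,170)),("A2",(540,20,170)),("C",(450,230,170)),("C2",(450,340,170))]:
    bot.move_ptp(p,q(180)); snap(t)
print(bot.read_state()["t"],bot.read_state()["joint_pos"])
up=lambda t:cv2.resize(cv2.imread(f"pics/{t}.png"),(400,300),interpolation=cv2.INTER_AREA)
for t in("A","B"): cv2.imwrite(f"pics/{t}big.png",cv2.resize(cv2.imread(f"pics/{t}.png"),(800,600),interpolation=cv2.INTER_CUBIC))
cv2.imwrite("pics/m1.png",np.vstack([np.hstack([up("B2"),up("A2")]),np.hstack([up("C"),up("C2")])]))
E
```

```text
5.0583 [ 9.92580823e-01  2.22419803e-01 -3.16719011e-01 -6.94200398e-05
 -1.03283792e+00 -2.56444189e+00]
```

View pics/Abig.png

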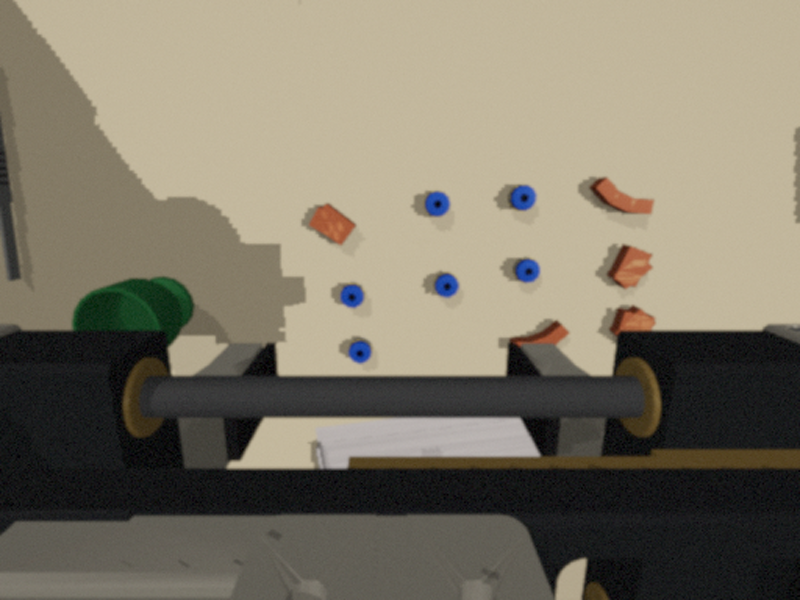

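View pics/Bbig.png

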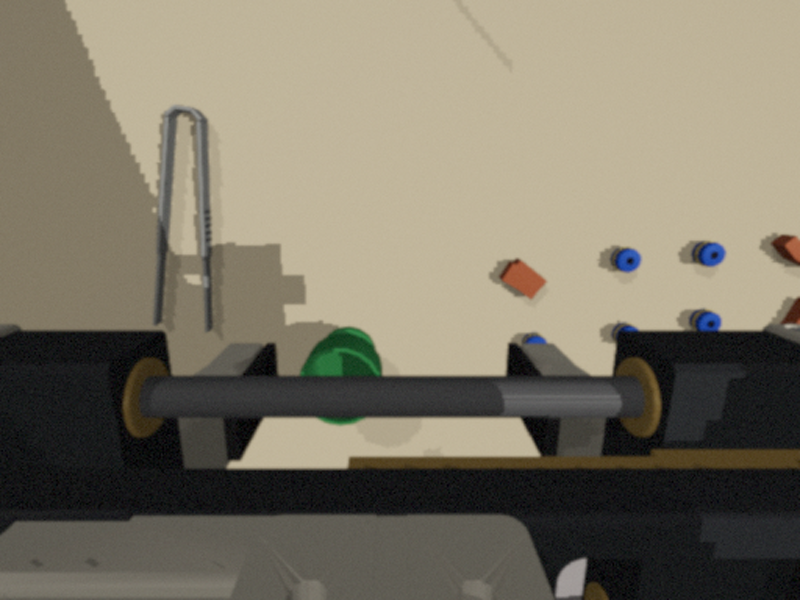

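View pics/m1.png

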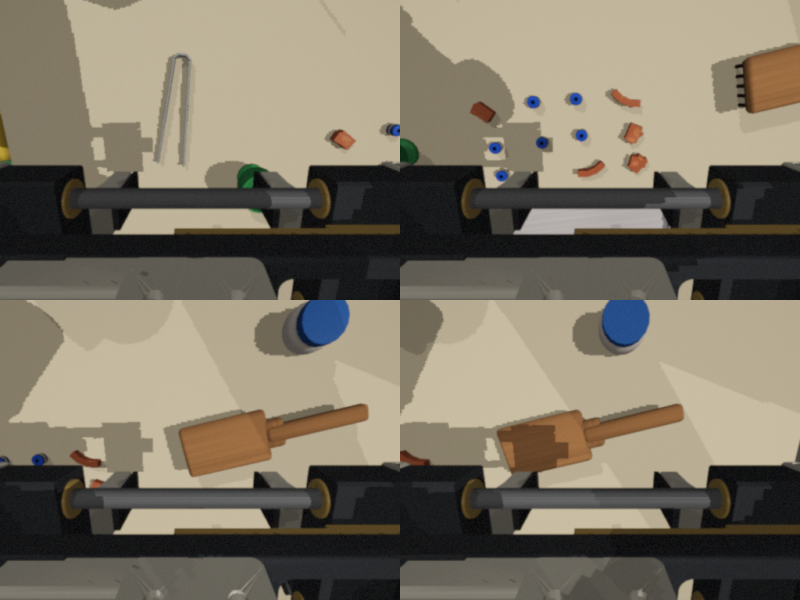

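A and B show the wrist picture with the fingers occluding rows below about 330.
- **Beads in A:** holes at (437,204), (523,197), (353,296), (447,286), (528,270) and (360,352).
- **Tongs in B:** bend at (184,106), tips at (158,322) and (209,328).
- **Cup:** partly hidden, so it needs two better views.
- **Brush:** clear in C and C2.

```bash
python3 - <<'E'
from h import *
for t,p in [("D",(650,-170,170)),("D2",(650,-290,170))]:
    bot.move_ptp(p,q(180)); snap(t)
A,A2,B,B2,C,C2=[load(t) for t in("A","A2","B","B2","C","C2")]
s=.64
def both(n,X,Y,a,b,z):
    a=np.array(a)*s;b=np.array(b)*1.28
    print(n,"tri",tri([(a,*X),(b,*Y)]).round(1),"A@z",plane(a,z,*X).round(1)[:2],"A2@z",plane(b,z,*Y).round(1)[:2])
for i,(a,b) in enumerate(zip([(437,204),(523,197),(353,296),(447,286),(528,270),(360,352)],[(133,101),(175,98),(95,147),(143,142),(182,134),(101,175)])): both("bead%d"%i,A,A2,a,b,13)
both("bend",B,B2,(184,106),(180,54),14)
both("tipL",B,B2,(158,322),(158,162),12); both("tipR",B,B2,(209,328),(184,166),12)
h=lambda p:(p[0]*2,p[1]*2)
for n,a,b in [("brush front a",(180,431),(498,434)),("front b",(193,475),(510,472)),("back a",(264,410),(584,411)),("back b",(271,453),(592,456)),("handle end",(366,412),(682,412))]:
    oa=np.array([a[0],a[1]-300])*1.28; ob=np.array([b[0]-400,b[1]-300])*1.28
    print(n,tri([(oa,*C),(ob,*C2)]).round(1),plane(oa,39,*C).round(1),plane(ob,39,*C2).round(1))
up=lambda t:cv2.imread(f"pics/{t}.png")[:220]
cv2.imwrite("pics/m2.png",np.vstack([cv2.resize(up(t),None,fx=1.36,fy=1.36,interpolation=cv2.INTER_CUBIC) for t in("D","D2")]))
E
```

```text
bead0 tri [485.3 -67.4  10.9] A@z [486.  -67.6] A2@z [484.5 -66.8]
bead1 tri [480.8  -8.2  13.3] A@z [481.3  -8.1] A2@z [480.4  -8.2]
bead2 tri [ 551.4 -127.6   12.9] A@z [ 552.2 -127.6] A2@z [ 550.5 -127.5]
bead3 tri [545.2 -58.    6.8] A@z [544.6 -58.8] A2@z [543.  -56.4]
bead4 tri [5.326e+02 5.000e-01 9.500e+00] A@z [532.8  -0.6] A2@z [531.2   0.7]
bead5 tri [ 594.9 -123.2   13.8] A@z [ 596.1 -123.3] A2@z [ 594.4 -123.4]
bend tri [ 381.3 -381.3    1.8] A@z [ 382.8 -376.1] A2@z [ 383.6 -380.5]
tipL tri [ 535.1 -417.5    6.6] A@z [ 533.  -414.4] A2@z [ 533.8 -416.5]
tipR tri [ 539.6 -377.6   10. ] A@z [ 537.7 -376.6] A2@z [ 540.2 -377.6]
brush front a [435.3 209.   34.5] [432.6 209.3  39. ] [436.4 210.9  39. ]
front b [487.3 226.5  52. ] [494.7 226.2  39. ] [489.9 221.5  39. ]
back a [407.4 324.3  19.2] [405.3 318.2  39. ] [406.3 325.4  39. ]
back b [467.1 335.2  31.3] [462.9 332.2  39. ] [466.8 335.4  39. ]
handle end [408.2 453.4  35. ] [407.9 450.3  39. ] [407.7 451.8  39. ]
```

View pics/m2.png

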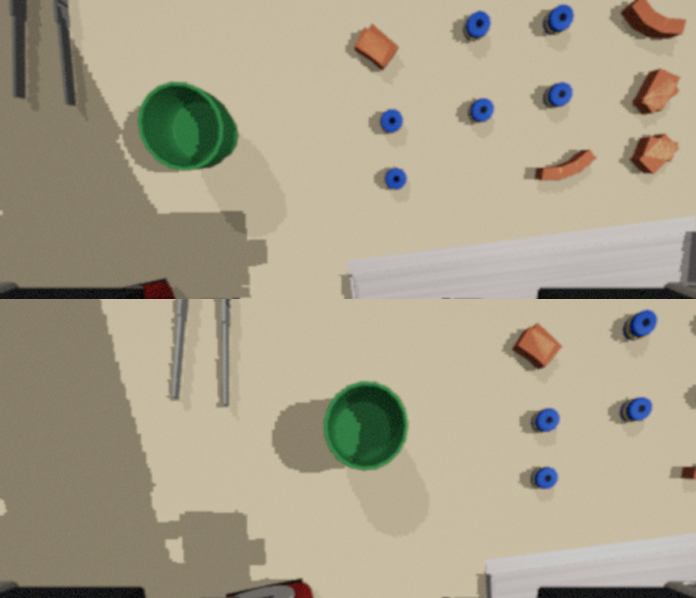

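D shows the whole cup rim, centred at (181,126). In D2 the rim centre is at (366,425) and the tongs' tips are at (174,398) and (224,404). All six beads are visible in D.

```bash
python3 - <<'E'
from h import *
D,D2=load("D"),load("D2"); k=1/1.36
d=lambda p:np.array(p)*k
e=lambda p:np.array([p[0],p[1]-299.2])*k
print("cup",tri([(d((181,126)),*D),(e((366,425)),*D2)]).round(1),plane(d((181,126)),63,*D).round(1),plane(e((366,425)),63,*D2).round(1))
for n,p in [("b0",(479,25)),("b1",(562,18)),("b2",(392,121)),("b3",(483,110)),("b4",(561,94)),("b5",(397,179)),("s5",(376,47)),("s1",(655,18)),("s3",(657,90)),("s2",(567,165)),("s4",(655,153))]:
    print(n,plane(d(p),13,*D).round(1))
for n,a,b in[("tipL",(19,97),(174,398)),("tipR",(70,103),(224,404))]:
    print(n,tri([(d(a),*D),(e(b),*D2)]).round(1),plane(d(a),12,*D).round(1),plane(e(b),12,*D2).round(1))
for n,p in[("tray corner",(348,262)),("edge",(696,219))]: print(n,plane(d(p),0,*D).round(1))
print("edge D2",plane(e((486,563)),0,*D2).round(1))
E
```

```text
cup [ 560.6 -272.9   61.9] [ 561.  -272.5   63. ] [ 560.5 -273.    63. ]
b0 [487.2 -67.4  13. ]
b1 [482.6  -7.6  13. ]
b2 [ 553.3 -128.6   13. ]
b3 [545.3 -59.   13. ]
b4 [533.9  -0.8  13. ]
b5 [ 597.2 -123.    13. ]
s5 [ 501.7 -142.2   13. ]
s1 [482.6  60.   13. ]
s3 [531.   71.6  13. ]
s2 [586.3  11.7  13. ]
s4 [577.   79.6  13. ]
tipL [ 535.3 -419.7    4.9] [ 536.  -414.2   12. ] [ 536.7 -416.8   12. ]
tipR [ 539.6 -381.2    4. ] [ 540.3 -376.    12. ] [ 541. -379.   12.]
tray corner [ 669.7 -161.7    0. ]
edge [631.3 136.4   0. ]
edge D2 [ 670.9 -161.4    0. ]
```

```bash
python3 - <<'E'
from h import *
bot.move_gripper(55,25)
p=np.array([460.5,-388.]);Q=q(173.4)
bot.move_ptp((*p,90),Q); bot.line_to((*p,20),150); bot.line_to((*p,3),40)
print(bot.read_state()["contact_force"].round(2),bot.read_state()["tcp_pos"].round(1))
bot.move_gripper(29.5,25); s=bot.read_state(); print(s["width"],s["finger_force"],s["contact_force"].round(2),s["t"])
bot.line_to((*p,100),120); snap("G1")
s=bot.read_state(); print(s["width"],s["finger_force"],s["contact_force"].round(2))
# park to see tongs from scene/top
im=bot.camera("scene"); cv2.imwrite("pics/G1s.png",cv2.resize(im[80:280,60:260,::-1],(600,600),interpolation=cv2.INTER_CUBIC))
a=cv2.imread("pics/G1.png"); b=cv2.imread("pics/G1s.png")
cv2.imwrite("pics/m3.png",np.hstack([cv2.resize(a,(460,345)),cv2.resize(b,(340,345))]))
E
```

```text
[-0.22 -0.25 -0.03] [ 460.4 -388.     2.9]
29.688621541970093 9.353954941034317 [0.25 0.03 0.99] 11.2083
29.520446977794602 8.806920647621155 [-0.64  0.98 -0.62]
```

View pics/m3.png

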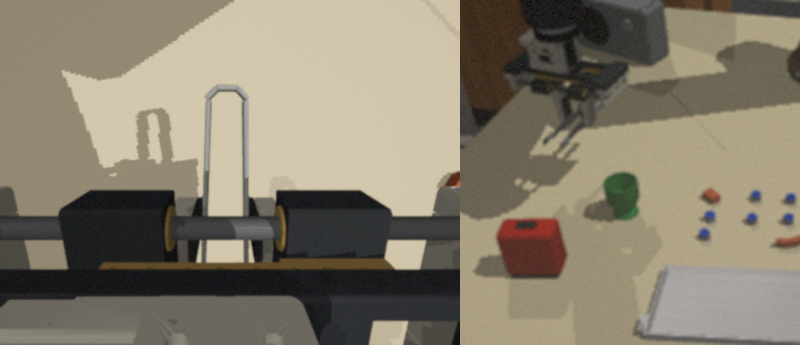

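The tongs are held and level, with the bend at (227,85) centred between the fingers. Next I pick the first bead.

```bash
cat >> h.py <<'E'
CUP=np.array([560.8,-272.8]); L=74; OPEN=29.5
def tcp(p,th): return np.asarray(p)[:2]-L*np.array([np.cos(np.radians(th)),np.sin(np.radians(th))])
def beads(tag):
    bot.move_ptp((650,-170,170),q(180)); im=snap(tag); c,V=load(tag)
    hsv=cv2.cvtColor(im,cv2.COLOR_BGR2HSV); m=cv2.inRange(hsv,(105,150,60),(130,255,255))
    m=cv2.morphologyEx(m,cv2.MORPH_CLOSE,np.ones((5,5)))
    n,_,st,ce=cv2.connectedComponentsWithStats(m)
    out=[(plane(ce[i],9,c,V)[:2].round(1),int(st[i,4])) for i in range(1,n) if st[i,4]>25]
    return out
def pick(p,th):
    t=tcp(p,th); Q=q(th+180)
    bot.move_ptp((*t,60),Q); bot.line_to((*t,25),150); bot.line_to((*t,4.5),50)
    f=bot.read_state()["contact_force"].round(1)
    bot.move_gripper(18,22); s=bot.read_state(); w=s["width"]
    bot.line_to((*t,100),150)
    print("pick",p,f,"w",round(w,1),round(bot.read_state()["width"],1),"ff",round(s["finger_force"],1))
    return bot.read_state()["width"]>22
def drop(th=-20):
    t=tcp(CUP,th); Q=q(th+180)
    bot.move_ptp((*t,105),Q); bot.line_to((*t,75),100); bot.pause(.2); snap("d%d"%(bot.read_state()["t"]*10),"scene")
    bot.move_gripper(OPEN,22); bot.pause(.3); bot.line_to((*t,105),150)
E
python3 - <<'E'
from h import *
print(beads("E0"))
if pick((487,-67.4),0):
    snap("P0","scene"); drop()
print(beads("E1"),bot.read_state()["t"])
a=cv2.imread("pics/E1.png")[:230]; b=cv2.imread("pics/P0.png")[100:260,60:360]
cv2.imwrite("pics/m4.png",np.vstack([cv2.resize(a,(700,314)),cv2.resize(b,(700,286))[:286]]))
E
```

```text
[(array([481.2,  -7.2]), 246), (array([485.3, -67.5]), 230), (array([ 5.334e+02, -3.000e-01]), 206), (array([544.5, -59. ]), 192), (array([ 552.6, -129.1]), 179), (array([ 596.8, -124. ]), 158)]
pick (487, -67.4) [-0.5  0.  -0.2] w 23.7 23.7 ff 22.0
[(array([471.7, -35.8]), 102), (array([533.3,  -0. ]), 203), (array([544.5, -59.1]), 191), (array([ 552.4, -129.1]), 181), (array([ 557.4, -281.5]), 258), (array([ 596.8, -124.2]), 160)] 19.9833
```

View pics/m4.png

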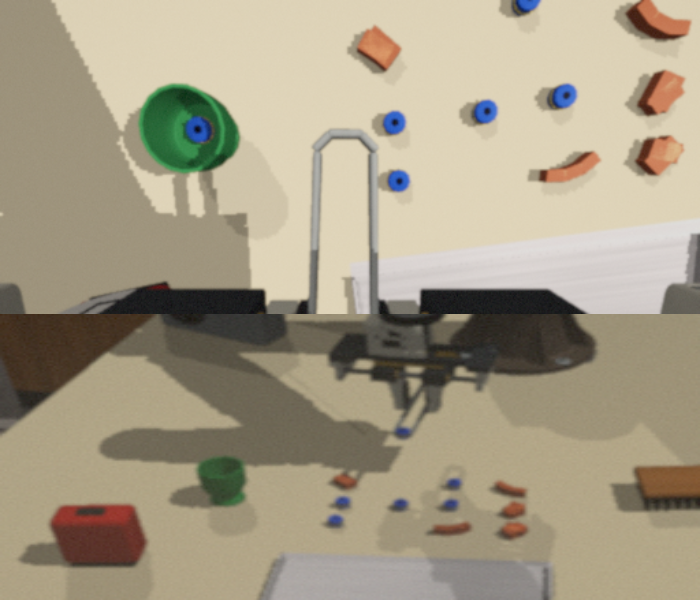

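The bead is in the cup. Bead 1 was knocked aside, to about (470,-36), and the frame cuts it off. I'll view it from further back, then go on with the rest.

```bash
sed -i 's/def beads(tag):/def beads(tag,x=650):/; s/((650,-170,170),q(180)); im/((x,-170,170),q(180)); im/' h.py
python3 - <<'E'
from h import *
r=beads("E2",600); print(r)
b1=min((p for p,a in r),key=lambda p:np.hypot(*(p-(466,-36)))); print(b1)
if pick(b1+(1,-.2),60): drop()
r=beads("E3"); print(r)
if pick((545,-59),0): drop()
r=beads("E4"); print(r,bot.read_state()["t"])
E
```

```text
[(array([467.6, -35.5]), 207), (array([ 5.334e+02, -1.000e-01]), 173), (array([544.5, -59.2]), 163), (array([ 552.6, -129.1]), 156), (array([ 562. , -281.1]), 214), (array([ 596.8, -124.1]), 142)]
[467.6 -35.5]
pick [468.6 -35.7] [ 0.3 -0.4  0.2] w 23.2 23.6 ff 22.0
[(array([5.333e+02, 1.000e-01]), 205), (array([544.5, -59. ]), 193), (array([ 552.5, -129.1]), 181), (array([ 556.7, -286.6]), 288), (array([ 596.8, -124. ]), 161)]
pick (545, -59) [ 0.4  0.2 -0.3] w 23.5 23.3 ff 22.0
[(array([ 5.332e+02, -1.000e-01]), 203), (array([ 552.5, -129.1]), 180), (array([ 556.4, -291.2]), 374), (array([ 596.8, -124.2]), 160)] 33.1
```

```bash
python3 - <<'E'
from h import *
if pick((534,-.5),10): drop()
r=beads("E5"); print(r)
if pick((553,-128.8),-45): drop()
r=beads("E6"); print(r)
if pick((597.2,-123.5),-45): drop()
r=beads("E7"); print(r,bot.read_state()["t"])
cv2.imwrite("pics/m5.png",np.vstack([cv2.resize(cv2.imread(f"pics/{t}.png")[:220],(680,292)) for t in("E4","E7")]))
E
```

```text
pick (534, -0.5) [ 0.4  0.6 -1. ] w 23.4 23.7 ff 22.0
[(array([ 555.4, -295.6]), 470), (array([ 552.5, -129. ]), 183), (array([ 596.9, -124.1]), 160)]
pick (553, -128.8) [-0.6  0.8  0.1] w 23.6 23.2 ff 22.0
[(array([ 555.2, -300.5]), 579), (array([ 596.8, -124.1]), 162)]
pick (597.2, -123.5) [-0.3  1.2  0.3] w 23.6 23.6 ff 22.0
[(array([ 553.6, -304.9]), 718)] 52.2333
```

View pics/m5.png

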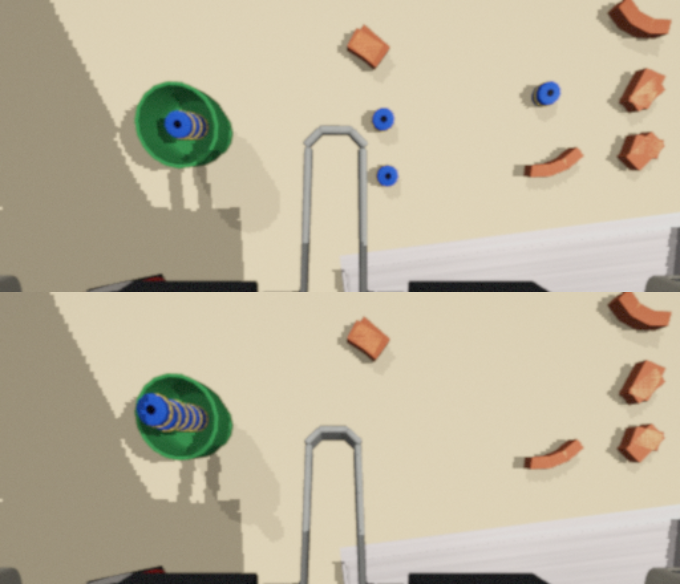

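Six beads went in, but they have stacked into a tower, and the last drops may have tilted the tongs. I'll look closer.

```bash
python3 - <<'E'
from h import *
print(bot.read_state()["tcp_pos"].round(),bot.read_state()["width"])
im=snap("S1","scene")
a=cv2.imread("pics/E7.png")[50:220,90:290]
c,V=cam("scene"); u,v=proj((*CUP,60),c,V).astype(int); print(u,v)
b=im[v-50:v+50,u-50:u+50]; t,w=proj((650-80,-170,170),c,V).astype(int)
d=im[max(w-60,0):w+60,t-60:t+60]
cv2.imwrite("pics/m6.png",np.hstack([cv2.resize(a,(353,300),interpolation=3),cv2.resize(b,(300,300),interpolation=2)]+[cv2.resize(d,(147*2-150,300),interpolation=2)]))
E
ls pics/d*
```

```text
[ 649. -170.  169.] 29.95513787964609
154 185
pics/d180.npz
pics/d180.png
pics/d248.npz
pics/d248.png
pics/d311.npz
pics/d311.png
pics/d377.npz
pics/d377.png
pics/d440.npz
pics/d440.png
pics/d503.npz
pics/d503.png
```

View pics/m6.png

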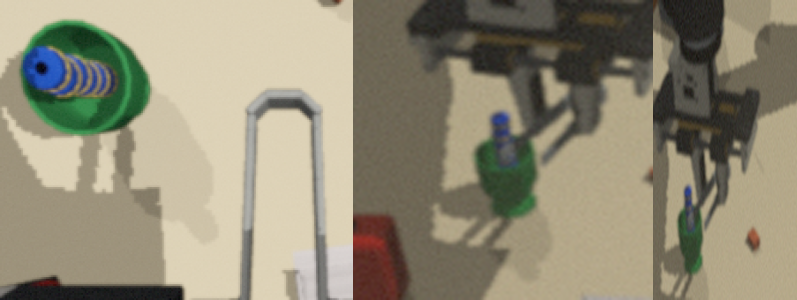

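The six-bead tower is upright on the cup's centre line and about 102 mm high. The last drop pushed the tongs' tips up by roughly 11°. I'll re-seat the tongs on the dresser, take the top two beads off the tower and park them, then drop beads off-centre.

```bash
python3 - <<'E'
from h import *
c,V=load("E7")
px=np.array([43,68])/1.765+(90,50); print("tower top",plane(px,102,c,V).round(1),"if 89",plane(px,89,c,V).round(1))
c4,V4=load("E4"); px=np.array([178,124])*np.array([512/680,220/292]); print("3-tower top",plane(px,63,c4,V4).round(1))
p=np.array([460.5,-388.]);Q=q(173.4)
bot.move_ptp((*p,60),Q); bot.line_to((*p,25),150); bot.line_to((*p,3),25)
print(bot.read_state()["contact_force"].round(1))
bot.move_gripper(38,25); bot.pause(.3); bot.move_gripper(OPEN,25); s=bot.read_state(); print(s["width"],s["contact_force"].round(1),s["finger_force"])
bot.line_to((*p,60),150)
r=beads("E8"); print(r)
cv2.imwrite("pics/m7.png",np.vstack([cv2.resize(cv2.imread(f"pics/{t}.png")[50:220,90:310],(660,300),interpolation=2)[:, :] for t in("E4","E8")]))
E
```

```text
tower top [ 560.2 -270.9  102. ] if 89 [ 558.9 -276.8   89. ]
3-tower top [ 560.6 -271.8   63. ]
[-0.2 -0.2  0.4]
30.347474385419602 [ 0.1 -0.9  0.7] 8.945566266775131
[(array([ 553.7, -304.6]), 694)]
```

View pics/m7.png

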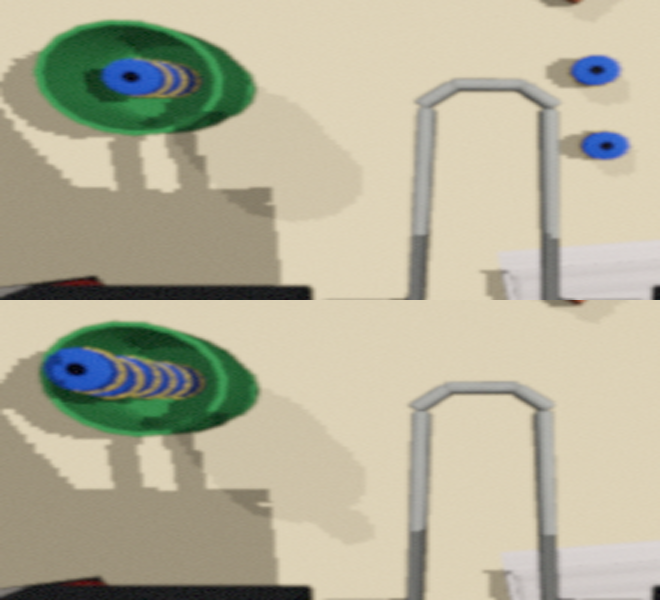

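The tongs are level again: the bend sits at row 87, against 84 before. The tower top is at (560,-271), 102 mm high.

```bash
cat >> h.py <<'E'
def take(p,zb,th=-20):   # lift a bead whose bottom is at zb
    t=tcp(p,th)
    bot.move_ptp((*t,zb+40),q(th+180)); bot.line_to((*t,zb+4.5),50); f=bot.read_state()["contact_force"].round(1)
    bot.move_gripper(18,22); s=bot.read_state(); bot.line_to((*t,zb+40),80)
    print("take",zb,f,"w",round(s["width"],1),round(bot.read_state()["width"],1))
def park(p,th=0):
    t=tcp(p,th); bot.move_ptp((*t,60),q(th+180)); bot.line_to((*t,25),150); bot.line_to((*t,5),50)
    bot.move_gripper(OPEN,22); bot.pause(.2); bot.line_to((*t,60),150)
E
python3 - <<'E'
from h import *
T=(560.4,-271.8)
take(T,89); park((500,-67)); print(beads("F1"))
take(T,76); park((545,-59)); print(beads("F2"),bot.read_state()["t"])
E
```

```text
take 89 [ 0.3  0.1 -0.1] w 23.2 23.4
[(array([499.1, -66.2]), 220), (array([ 555.4, -299.5]), 592)]
take 76 [-0.1  0.1 -0.4] w 23.2 24.0
[(array([499.3, -65.8]), 217), (array([547.7, -61.3]), 187), (array([ 555.6, -295.2]), 472)] 70.625
```

```bash
python3 - <<'E'
from h import *
T=np.array((560.4,-271.8)); d=np.array([np.cos(np.radians(-20)),np.sin(np.radians(-20))])
t=tcp(T,-20); z=67.5
bot.move_ptp((*t,100),q(160)); bot.line_to((*t,z),50); bot.move_gripper(18,22); print(bot.read_state()["width"])
bot.line_to((*t,z+5),40); t2=t+16*d; bot.line_to((*t2,z+5),40); bot.line_to((*t2,z+2),30)
bot.move_gripper(OPEN,22); bot.pause(.4); bot.line_to((*t2,110),100)
print(beads("F3"),bot.read_state()["t"])
cv2.imwrite("pics/m8.png",cv2.resize(cv2.imread("pics/F3.png")[50:220,90:290],(600,510),interpolation=2))
E
```

```text
18.46513678459052
[(array([499.3, -65.7]), 215), (array([547.7, -61.3]), 190), (array([ 554. , -294.6]), 521)] 76.0
```

View pics/m8.png

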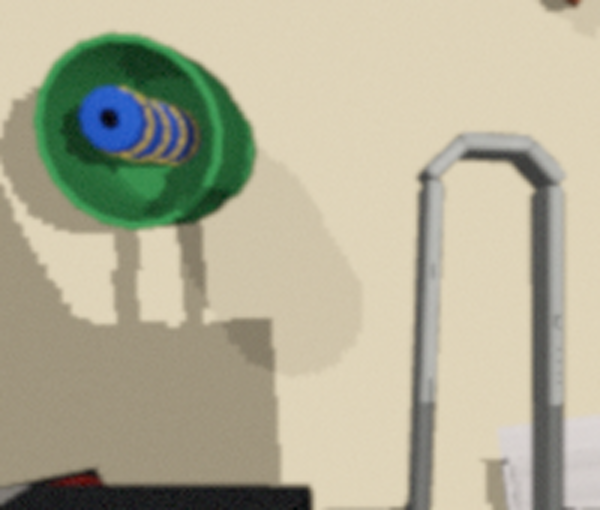

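The tower still has four beads. The grip closed empty at 18.5 mm, and the tongs look twisted again. I'll re-seat them and retry.

```bash
cat >> h.py <<'E'
def reseat():
    p=np.array([460.5,-388.]);Q=q(173.4)
    bot.move_ptp((*p,60),Q); bot.line_to((*p,25),150); bot.line_to((*p,3),25)
    bot.move_gripper(40,25); bot.pause(.3); bot.move_gripper(29,25); s=bot.read_state(); print("reseat",s["width"],s["contact_force"].round(1))
    bot.line_to((*p,60),100)
E
python3 - <<'E'
from h import *
c,V=load("F3"); px=np.array([109,118])/3+(90,50); P=plane(px,76,c,V); print("top@76",P.round(1),plane(px,63,c,V).round(1))
reseat(); beads("F4")
T=P[:2]; d=np.array([np.cos(np.radians(-20)),np.sin(np.radians(-20))])
if np.hypot(*(T-(560.4,-271.8)))<8:
    t=tcp(T,-20); z=66.5
    bot.move_ptp((*t,100),q(160)); bot.line_to((*t,z),40); print(bot.read_state()["contact_force"].round(1)); bot.move_gripper(18,22); w=bot.read_state()["width"]; print(w)
    bot.line_to((*t,z+6),40)
    if w>22:
        t2=tcp(CUP,-20)+16*d; bot.line_to((*t2,z+6),40); bot.line_to((*t2,z+3),30)
    bot.move_gripper(29,22); bot.pause(.4); bot.line_to((*bot.read_state()["tcp_pos"][:2],110),100)
print(beads("F5"),bot.read_state()["t"])
a=cv2.imread("pics/F4.png")[50:220,90:290];b=cv2.imread("pics/F5.png")[50:220,90:290]
cv2.imwrite("pics/m9.png",np.hstack([cv2.resize(x,(400,340),interpolation=2) for x in(a,b)]))
E
```

```text
top@76 [ 558.5 -272.7   76. ] [ 557.3 -278.1   63. ]
reseat 29.19924287391114 [-0.3  0.7  1.2]
[ 0.6  0.  -0.4]
23.272695057797215
[(array([499.3, -65.8]), 214), (array([547.7, -61.3]), 190), (array([ 566.3, -297.5]), 754)] 87.15
```

View pics/m9.png

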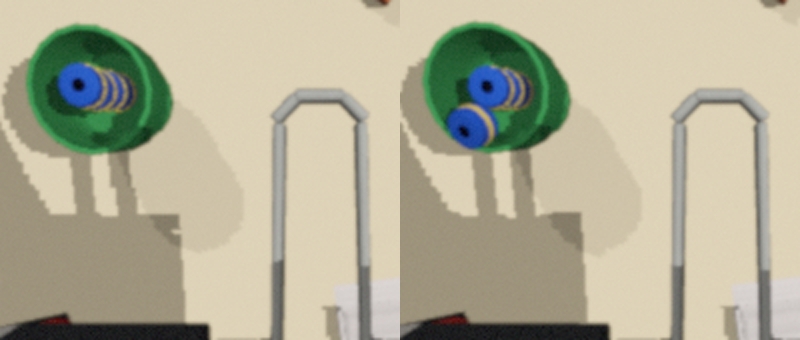

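Bead 4 now leans between the tower, which is down to three beads with the top at rim level, and the wall. The tongs stayed level. The other two beads go in at ±120° from it.

```bash
cat > dr.py <<'E'
from h import *
def dropoff(ang,r=16,z=70.5,th=-20):
    o=CUP+r*np.array([np.cos(np.radians(ang)),np.sin(np.radians(ang))]); t=tcp(o,th)
    bot.move_ptp((*t,105),q(th+180)); bot.line_to((*t,z),60); print("f",bot.read_state()["contact_force"].round(1)); bot.pause(.2)
    bot.move_gripper(29,22); bot.pause(.4); bot.line_to((*t,110),120)
E
python3 - <<'E'
from dr import *
import sys
if pick((501,-65.7),0): dropoff(100)
print(beads("H1"))
if pick((548.6,-61.3),0): dropoff(220)
print(beads("H2"),bot.read_state()["t"])
# rim-level blue check using top & scene pictures
beads("H3",600); snap("H3s","scene")
a=[cv2.resize(cv2.imread(f"pics/{t}.png")[50:220,90:290],(390,332),interpolation=2) for t in("H1","H2")]
cv2.imwrite("pics/m10.png",np.hstack(a))
c,V=cam("scene"); im=cv2.imread("pics/H3s.png"); hsv=cv2.cvtColor(im,cv2.COLOR_BGR2HSV)
m=cv2.inRange(hsv,(105,120,30),(130,255,255)); u,v=proj((*CUP,63),c,V); print("rim centre px",u,v, "rim far/near",[proj((CUP[0]+s*28,CUP[1],63),c,V).round(1) for s in(-1,1)])
ys,xs=np.nonzero(m[int(v)-40:int(v)+40,int(u)-30:int(u)+30]); print("blue rows",np.bincount(ys+int(v)-40)[int(v)-40:].tolist())
E
```

```text
pick (501, -65.7) [ 0.7 -0.2 -1. ] w 23.8 23.5 ff 22.0
f [ 0.7  0.1 -0.6]
[(array([ 561.6, -292.3]), 1004), (array([547.8, -61.5]), 189)]
pick (548.6, -61.3) [-0.2  0.4 -0.5] w 23.5 23.7 ff 22.0
f [-0.1 -0.7 -0.8]
[(array([ 555.5, -297.3]), 1365)] 100.7667
rim centre px 154.36886717912768 184.78505352902934 rim far/near [array([158.2, 178.9]), array([150.4, 190.9])]
blue rows [0, 0, 0, 0, 0, 0, 0, 0, 0, 0, 0, 0, 0, 0, 0, 0, 0, 0, 0, 0, 0, 0, 0, 0, 0, 0, 0, 0, 0, 0, 0, 0, 0, 0, 3, 4, 2, 3, 4, 0, 2, 3, 2, 2]
```

```bash
python3 - <<'E'
from dr import *
bot.move_gripper(16,22); print(bot.read_state()["width"])
for ang,r in ((-20,15),(100,15),(220,15),(0,0)):
    o=CUP+r*np.array([np.cos(np.radians(ang)),np.sin(np.radians(ang))]); t=tcp(o,-20)
    bot.move_ptp((*t,90),q(160)); bot.pause(.1); f0=bot.read_state()["contact_force"]
    for z in (72,69,66.5):
        bot.line_to((*t,z),25); bot.pause(.1); print(ang,z,(bot.read_state()["contact_force"]-f0).round(1),end=" ")
    print(); bot.line_to((*t,90),80)
bot.move_gripper(29,22)
print(beads("I1")); beads("I2",590); im=snap("I1s","scene"); print(bot.read_state()["t"])
c,V=cam("scene"); u,v=proj((*CUP,50),c,V).astype(int)
a=[cv2.imread("pics/I1.png")[50:220,90:290],cv2.imread("pics/I2.png")[80:250,60:260],cv2.imread("pics/H1.png")[50:220,90:290],im[v-34:v+34,u-40:u+40]]
a=[cv2.resize(x,(400,300),interpolation=2) for x in a]
cv2.imwrite("pics/m11.png",np.vstack([np.hstack(a[:2]),np.hstack(a[2:])]))
E
```

```text
16.324856348809597
-20 72 [ 2.   0.  -0.3] -20 69 [ 1.   0.3 -0.2] -20 66.5 [1. 0. 0.] 
100 72 [ 0.4  0.4 -0. ] 100 69 [-0.3  0.8 -0.4] 100 66.5 [-0.9  0.8 -0.4] 
220 72 [ 0.5 -1.5  0.2] 220 69 [-0.1 -0.2  0.4] 220 66.5 [-0.1  0.2  0.4] 
0 72 [ 0.6 -0.9  0.3] 0 69 [ 1.  -1.   0.3] 0 66.5 [ 1.6 -0.3  0.2] 
[(array([ 553.4, -298.8]), 1145), (array([ 556.5, -268. ]), 78)]
113.7917
```

View pics/m11.png

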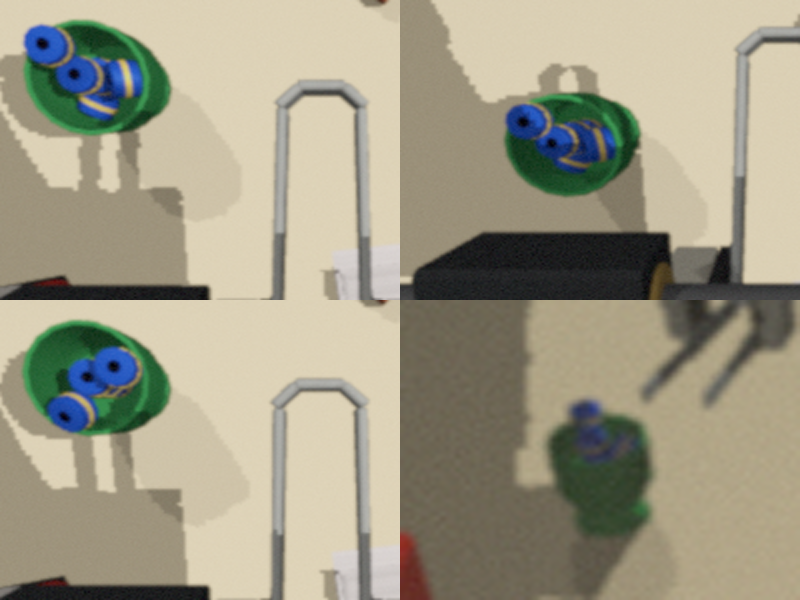

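The last view shows two beads settled on their sides deep in the cup, with the tower beside them. One bead is perched high at the rim: (48,45) in the upper left panel, (527,122) in the upper right. I'll triangulate it.

```bash
python3 - <<'E'
from h import *
k=170/300
a=np.array([48/2+90,45*k+50]); b=np.array([127/2+60,122*k+80])
print(tri([(a,*load("I1")),(b,*load("I2"))]).round(1))
a2=np.array([77/2+90,73*k+50]); b2=np.array([152/2+60,143*k+80])
print(tri([(a2,*load("I1")),(b2,*load("I2"))]).round(1))
for z in(63,70,76,82): print(z,plane(a,z,*load("I1"))[:2].round(1),plane(b,z,*load("I2"))[:2].round(1),plane(a2,z,*load("I1"))[:2].round(1))
E
```

```text
[ 547.2 -283.4   73.9]
[ 559.1 -276.2   66. ]
63 [ 545.8 -288. ] [ 548.4 -288.5] [ 558.9 -276.8]
70 [ 546.7 -284.9] [ 547.7 -285.4] [ 559.5 -274. ]
76 [ 547.5 -282.2] [ 547.  -282.7] [ 560.  -271.5]
82 [ 548.3 -279.5] [ 546.4 -280. ] [ 560.5 -269.1]
```

One bead is perched on the tower edge and the rim, with its top at about 75 mm. I'll take it off and drop it at 55°, where there is room over the two beads lying on their sides.

```bash
cat >> dr.py <<'E'
def rows(tag):
    im=snap(tag,"scene"); c,V=cam("scene"); hsv=cv2.cvtColor(im,cv2.COLOR_BGR2HSV)
    m=cv2.inRange(hsv,(105,120,30),(130,255,255)); u,v=proj((*CUP,63),c,V).astype(int)
    ys,xs=np.nonzero(m[v-25:v+20,u-20:u+20]); print("scene blue",[(int(y+v-25),int(np.sum(ys==y)),int(xs[ys==y].mean()+u-20)) for y in np.unique(ys)])
E
python3 - <<'E'
from dr import *
p=(547.2,-283.4); t=tcp(p,-20)
bot.move_ptp((*t,105),q(160)); bot.line_to((*t,67),40); print(bot.read_state()["contact_force"].round(1))
bot.move_gripper(18,22); w=bot.read_state()["width"]; print(w)
if w>22:
    bot.line_to((*t,95),60); dropoff(55,15,70)
else:
    bot.line_to((*t,110),60); bot.move_gripper(29,22)
print(beads("J1")); rows("J1s"); beads("J2",590); print(bot.read_state()["t"])
E
```

```text
[ 0.4  0.5 -0.9]
23.20818189850972
f [-0.7 -0.3 -0.6]
[(array([ 561.7, -290.4]), 942), (array([ 555.6, -268.2]), 71)]
scene blue [(183, 4, 153), (184, 6, 152), (185, 5, 152), (186, 4, 154), (187, 1, 161)]
120.1833
```

```bash
python3 - <<'E'
from h import *
out={}
for t in("E8","I1","J1","J2"):
    c,V=load(t); im=cv2.imread(f"pics/{t}.png"); hsv=cv2.cvtColor(im,cv2.COLOR_BGR2HSV)
    u,v=proj((*CUP,55),c,V).astype(int); 
    m=cv2.inRange(hsv,(105,120,165),(130,255,255)); m[:v-45]=0;m[v+45:]=0;m[:,:max(u-50,0)]=0;m[:,u+50:]=0
    n,_,st,ce=cv2.connectedComponentsWithStats(m)
    print(t,[(ce[i].round(1).tolist(),int(st[i,4]),plane(ce[i],63,c,V)[:2].round().tolist()) for i in range(1,n) if st[i,4]>20])
c,V=cam("scene")
for n,P in(("perched55",(569.4,-260.5,76)),("tower",(559.3,-275,63)),("bead in at 55",(569.4,-260.5,56))): print(n,proj(P,c,V).round(1))
E
```

```text
E8 [([117.5, 88.9], 279, [556.0, -287.0])]
I1 [([112.0, 74.4], 267, [545.0, -290.0]), ([128.9, 92.1], 172, [559.0, -277.0]), ([148.0, 92.2], 68, [560.0, -260.0]), ([157.5, 92.5], 54, [560.0, -251.0]), ([139.6, 107.0], 21, [572.0, -268.0]), ([135.6, 112.6], 34, [577.0, -272.0])]
J1 [([126.4, 90.1], 235, [558.0, -278.0]), ([147.4, 91.9], 69, [559.0, -260.0]), ([156.8, 92.1], 53, [559.0, -251.0]), ([143.2, 108.7], 110, [574.0, -265.0])]
J2 [([136.0, 155.2], 103, [554.0, -277.0])]
perched55 [156.7 183.4]
tower [153.8 184.4]
bead in at 55 [157.7 189.2]
```

Bead 6 dropped in. The scene picture now shows blue only at the level of the tower top (63 mm, about rim height), so nothing is perched. I'll lay the tongs down, re-measure the shards and grip the brush.

```bash
cat > br.py <<'E'
from dr import *
TR=np.array([726.,-2.7]); al=np.radians(7.5); X=np.array([np.cos(al),np.sin(al)]); Y=np.array([-X[1],X[0]])
def totray(p): r=np.asarray(p)[:2]-TR; return np.array([r@X,r@Y])
def shards(tag,x=600,y=-20,psi=180):
    bot.move_ptp((x,y,230),q(psi)); im=snap(tag); c,V=load(tag); hsv=cv2.cvtColor(im,cv2.COLOR_BGR2HSV)
    m=cv2.inRange(hsv,(0,110,60),(14,255,255)); n,_,st,ce=cv2.connectedComponentsWithStats(cv2.morphologyEx(m,cv2.MORPH_CLOSE,np.ones((5,5))))
    return [(P[:2].round().tolist(),totray(P).round().tolist(),int(st[i,4])) for i in range(1,n) if st[i,4]>40 for P in[plane(ce[i],7,c,V)]]
E
python3 - <<'E'
from br import *
p=np.array([460.5,-388.]);Q=q(173.4)
bot.move_ptp((*p,60),Q); bot.line_to((*p,20),150); bot.line_to((*p,3),30)
bot.move_gripper(50,25); bot.line_to((*p,90),150)
for s in shards("K1"): print(s)
for s in shards("K2",690,-20): print(s)
bot.move_gripper(60,45)
g=np.array([424,382.6]); bot.move_ptp((*g,110),q(-77)); bot.line_to((*g,35),120); bot.line_to((*g,19),40)
print(bot.read_state()["contact_force"].round(1)); bot.move_gripper(15,45)
s=bot.read_state(); print(s["width"],s["finger_force"],s["contact_force"].round(1),s["t"])
bot.line_to((*g,45),60); bot.pause(.2); s=bot.read_state(); print(s["width"],s["contact_force"].round(1),s["moment"].round(2)); im=snap("K3","scene")
E
```

```text
([452.0, 264.0], [-237.0, 300.0], 3881)
([482.0, 62.0], [-233.0, 96.0], 321)
([500.0, -143.0], [-242.0, -109.0], 368)
([531.0, 76.0], [-183.0, 103.0], 343)
([576.0, 83.0], [-137.0, 105.0], 328)
([588.0, 13.0], [-134.0, 34.0], 254)
([697.0, -348.0], [-74.0, -339.0], 46)
([500.0, -142.0], [-243.0, -109.0], 453)
([490.0, 70.0], [-224.0, 103.0], 111)
([531.0, 76.0], [-184.0, 103.0], 420)
([576.0, 83.0], [-137.0, 105.0], 394)
([588.0, 13.0], [-135.0, 34.0], 283)
([713.0, -342.0], [-57.0, -335.0], 1297)
[-0.2 -0.3 -0.7]
23.535413465038868 44.876795411109924 [ 0.2 -0.7  1.4] 130.1083
23.89623785955862 [ 0.  -0.7 -1.2] [0.13 0.17 0.01]
```

The brush is held with 24 mm of handle between the fingers. Now I sweep.

```bash
cat >> br.py <<'E'
Qs=q(7.5-90)
def gp(x,y,z): p=TR+X*x+Y*(y+115); return (*p,z)     # TCP for brush centre at tray (x,y)
def stroke(x0,y,x1=-56,v=110):
    bot.move_ptp(gp(x0,y,75),Qs); bot.line_to(gp(x0,y,21),100)
    a=bot.read_state()["contact_force"]
    bot.line_to(gp(-115,y,21),v); bot.line_to(gp(x1,y,24.5),v*.7); bot.pause(.2)
    s=bot.read_state(); print("stroke",y,a.round(1),s["contact_force"].round(1),round(s["t"],1))
    bot.line_to(gp(x1-25,y,24.5),100); bot.line_to(gp(x1-25,y,75),150)
E
python3 - <<'E'
from br import *
bot.line_to((*bot.read_state()["tcp_pos"][:2],80),120)
stroke(-205,22); stroke(-303,88); stroke(-310,-88)
bot.line_to(gp(-200,0,140),200)
im=snap("L1","top"); c,V=cam("top"); hsv=cv2.cvtColor(im,cv2.COLOR_BGR2HSV)
m=cv2.inRange(hsv,(0,90,50),(16,255,255)); n,_,st,ce=cv2.connectedComponentsWithStats(m)
for i in range(1,n):
    P=plane(ce[i],8,c,V); t=totray(P)
    if st[i,4]>4 and abs(t[0])<400 and abs(t[1])<400: print(t.round(),st[i,4])
E
```

```text
stroke 22 [-0.3  0.1 -1. ] [ 0.   0.6 -0.7] 135.3
stroke 88 [-0.   0.  -1.4] [ 1.  -0.4 -1.3] 140.7
stroke -88 [ 0.2  0.8 -0.8] [-0.4 -0.4 -0.4] 146.5
[ -43. -359.] 501
[ 24. 129.] 82
[ -12. -100.] 48
[ -3. 186.] 13
[-13.  32.] 49
[-46.  68.] 6
[-124.  252.] 1455
[-175.   -5.] 1036
[-183.  176.] 20
```

```bash
cat >> br.py <<'E'
def topshards(tag):
    im=snap(tag,"top"); c,V=cam("top"); hsv=cv2.cvtColor(im,cv2.COLOR_BGR2HSV)
    m=cv2.inRange(hsv,(0,90,50),(16,255,255)); n,_,st,ce=cv2.connectedComponentsWithStats(m)
    for i in range(1,n):
        P=plane(ce[i],8,c,V); t=totray(P)
        if st[i,4]>3 and abs(t[0])<400 and abs(t[1])<340: print(t.round(),st[i,4],"box",st[i,:4])
E
python3 - <<'E'
from br import *
g=np.array([424,382.6]); bot.move_ptp((*g,80),q(-77)); topshards("L2"); print(bot.read_state()["t"])
im=snap("L2s","scene"); c,V=cam("scene"); hsv=cv2.cvtColor(im,cv2.COLOR_BGR2HSV)
m=cv2.inRange(hsv,(0,110,60),(14,255,255)); n,_,st,ce=cv2.connectedComponentsWithStats(m)
for i in range(1,n):
    if st[i,4]>5: print("scene",totray(plane(ce[i],8,c,V)).round(),st[i,4],ce[i].round())
E
```

```text
[  8. 116.] 158 box [225 125  21  18]
[ -12. -100.] 49 box [295 130   9   6]
[-13.  32.] 47 box [254 135  13   5]
[-226.  329.] 1055 box [145 195  55  31]
149.6167
scene [-2243. -1655.] 7 [30.  1.]
scene [-2106. -1463.] 33 [49.  7.]
scene [-2226. -1489.] 10 [53.  2.]
scene [-2261. -1467.] 7 [58.  0.]
scene [-2247. -1374.] 6 [71.  1.]
scene [-1327.  -687.] 7675 [128.  53.]
scene [-2226. -1154.] 12 [102.   2.]
scene [-2261.  -958.] 12 [132.   1.]
scene [-2251.  -804.] 10 [154.   2.]
scene [-2266.  -785.] 7 [158.   1.]
scene [-1333.   442.] 2573 [359.  57.]
scene [-2142.   807.] 58 [404.   9.]
scene [-1501. -1217.] 422 [42. 39.]
scene [-2176.  -870.] 10 [141.   5.]
scene [-2211.   733.] 18 [390.   6.]
scene [-2273.   920.] 13 [418.   4.]
scene [-2207.   879.] 7 [414.   7.]
scene [-2059. -1288.] 11 [72.  9.]
scene [-2099.  -830.] 9 [144.   8.]
scene [-1897. -1368.] 6 [48. 17.]
scene [-1748. -1278.] 63 [51. 25.]
scene [-1773.   408.] 6 [344.  27.]
scene [-1506. -1167.] 8 [51. 39.]
scene [-1451.   645.] 118 [398.  49.]
scene [-1441.  -736.] 17 [126.  45.]
scene [-1427. -1124.] 18 [52. 44.]
scene [-1227.   582.] 10 [392.  66.]
scene [-1104.   553.] 30 [391.  77.]
scene [-713. -561.] 9 [111. 112.]
scene [-678. -568.] 7 [106. 116.]
scene [-610. -589.] 23 [ 94. 125.]
scene [-595. -624.] 6 [ 83. 127.]
scene [-561. -587.] 15 [ 89. 132.]
scene [-544. -665.] 8 [ 66. 134.]
scene [-534. -624.] 8 [ 76. 136.]
scene [-355.  344.] 525 [362. 176.]
scene [-213. -649.] 93 [ 23. 192.]
scene [ -96. -369.] 1085 [102. 223.]
scene [ -16. -101.] 56 [196. 249.]
scene [-18.  32.] 56 [249. 251.]
scene [  4. 116.] 217 [283. 259.]
```

Every shard shows up inside the tray. I'll check the extents of the merged group, then lay the brush down, look from close by and re-check the cup.

```bash
python3 - <<'E'
from br import *
g=np.array([424,382.6]); bot.line_to((*g,25),100); bot.line_to((*g,19.5),30); bot.move_gripper(55,45); bot.pause(.2); bot.line_to((*g,120),120)
def ext(tag,name):
    im=cv2.imread(f"pics/{tag}.png"); c,V=cam(name) if name!="wrist" else load(tag); hsv=cv2.cvtColor(im,cv2.COLOR_BGR2HSV)
    n,lab,st,ce=cv2.connectedComponentsWithStats(cv2.inRange(hsv,(0,100,50),(16,255,255)))
    for i in range(1,n):
        if st[i,4]>15:
            T=np.array([totray(plane((x,y),8,c,V)) for y,x in np.argwhere(lab==i)])
            if np.all(abs(T.mean(0))<(350,340)): print(name,T.mean(0).round(),"x",T[:,0].min().round(),T[:,0].max().round(),"y",T[:,1].min().round(),T[:,1].max().round(),st[i,4])
ext("L2","top")
bot.move_ptp((780,60,170),q(180)); snap("M1"); ext("M1","wrist")
print("beads",beads("M2")); rows("M2s")
# tongs / cup check: dark tower etc unchanged
hs=cv2.cvtColor(cv2.imread("pics/M2.png"),cv2.COLOR_BGR2HSV); m=cv2.inRange(hs,(35,90,30),(85,255,255)); print("green bbox",cv2.boundingRect(cv2.findNonZero(m)))
hs=cv2.cvtColor(cv2.imread("pics/D.png"),cv2.COLOR_BGR2HSV); m=cv2.inRange(hs,(35,90,30),(85,255,255)); print("green bbox D",cv2.boundingRect(cv2.findNonZero(m)))
print(bot.read_state()["t"])
E
```

```text
top [  8. 116.] x -21.0 40.0 y 80.0 143.0 155
top [ -12. -100.] x -22.0 -3.0 y -113.0 -86.0 47
top [-13.  31.] x -19.0 -6.0 y 11.0 51.0 44
top [-226.  329.] x -268.0 -180.0 y 254.0 424.0 1053
wrist [  6. 118.] x -23.0 41.0 y 81.0 146.0 1321
wrist [-15.  32.] x -23.0 -9.0 y 10.0 53.0 358
wrist [ -14. -100.] x -23.0 -4.0 y -116.0 -83.0 472
beads [(array([ 561.5, -290.7]), 957), (array([ 555.6, -268.2]), 71)]
scene blue [(183, 4, 153), (184, 7, 153), (185, 7, 153), (186, 3, 152), (188, 1, 154), (189, 3, 155), (190, 1, 155)]
green bbox (40, 60, 374, 320)
green bbox D (17, 61, 446, 198)
155.575
```

The shards and cup are fine. One last numeric check of the bead tops from two wrist positions before I hand in.

```bash
python3 - <<'E'
from br import *
bot.move_ptp((650,-170,170),q(180)); snap("N1"); bot.move_ptp((650,-270,170),q(180)); snap("N2"); bot.move_ptp((650,-220,170),q(180)); snap("N3")
B={}
for t in("N1","N2","N3"):
    c,V=load(t); hsv=cv2.cvtColor(cv2.imread(f"pics/{t}.png"),cv2.COLOR_BGR2HSV); u,v=proj((*CUP,55),c,V).astype(int)
    best=None
    for th in(150,165,180):
        m=cv2.inRange(hsv,(105,120,th),(130,255,255)); w=np.zeros_like(m); w[v-45:v+45,max(u-50,0):u+50]=1
        n,_,st,ce=cv2.connectedComponentsWithStats(m*w)
        print(t,th,[(ce[i].round(1).tolist(),st[i,:4].tolist(),int(st[i,4])) for i in range(1,n) if st[i,4]>30])
    print(t,"expect tower top at z63/76",proj((559.3,-275,63),c,V).round(1),proj((559.3,-275,76),c,V).round(1))
E
```

```text
N1 150 [([126.6, 88.7], [118, 80, 18, 19], 239), ([147.5, 90.5], [144, 84, 8, 15], 69), ([156.9, 90.7], [154, 84, 6, 15], 56), ([143.2, 107.3], [136, 100, 17, 13], 122)]
N1 165 [([126.8, 88.5], [118, 80, 18, 18], 200), ([147.6, 90.2], [145, 84, 6, 13], 53), ([156.8, 90.6], [154, 85, 6, 12], 43), ([142.9, 107.9], [137, 103, 14, 9], 48)]
N1 180 [([130.3, 85.0], [126, 81, 8, 11], 42)]
N1 expect tower top at z63/76 [130.2  90.4] [123.8  89. ]
N2 150 [([241.5, 89.8], [233, 81, 18, 19], 247), ([263.8, 91.4], [260, 85, 7, 15], 59), ([272.0, 91.4], [270, 85, 5, 14], 33), ([255.1, 108.7], [250, 101, 13, 13], 88)]
N2 165 [([241.7, 89.5], [233, 81, 18, 18], 221), ([264.1, 90.9], [261, 85, 6, 13], 45), ([255.6, 108.9], [251, 104, 11, 9], 39)]
N2 180 [([243.7, 88.1], [235, 82, 15, 16], 113)]
N2 expect tower top at z63/76 [245.1  91.5] [244.9  90.1]
N3 150 [([181.5, 88.4], [173, 79, 18, 20], 244), ([203.1, 90.6], [200, 84, 7, 15], 66), ([211.8, 90.7], [209, 84, 6, 14], 47), ([196.7, 107.4], [190, 100, 15, 13], 104)]
N3 165 [([181.7, 88.3], [173, 79, 18, 19], 202), ([203.3, 90.0], [201, 84, 6, 13], 48), ([196.5, 107.3], [191, 102, 13, 10], 42)]
N3 180 [([185.1, 85.3], [178, 80, 12, 14], 62)]
N3 expect tower top at z63/76 [185.1  90.2] [181.6  88.8]
```

The tower top comes out at 63 mm and the other bead tops at or below 65 mm, so every bead centre is under 60 mm and within 20 mm of the cup's axis. The gripper is well clear, so I'm handing in.

```bash
python3 -c "
from plant import bot
print(bot.read_state()['t']); print(bot.close_job())"
```

```text
156.775
the job is handed in; nothing more can be done
None
```

I handed the job in at about 157 s of the 210 s limit, with all six blue beads in the upright egg cup, all five shards swept into the tray, and the tongs and brush laid back on the dresser top; the verdict was not shown.

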